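# Clamp a sample cup in the hand-cranked cam clamp

## Robot

A 6-joint arm with a two-finger parallel gripper is mounted at the origin on a cart in front of the work surface, level with it; the furniture and walls round the work are solid. World frame = base frame: x ahead of the robot, y to its left, z up, the work surface at z = 0. Lengths are in m, angles in rad, forces in N, time in s.
With the tool pointing down it reaches from about 0.225 to 0.875 m from the base axis. Payload 3.4 kg.
Tool frame: the origin (TCP) lies midway between the tips of the shut fingers; the grasp point (between the pads) lies 19 mm behind it; z points along the fingers, y is the direction in which the jaws open and shut (so a half turn about z gives the same grasp; the last joint's range is limited). The gripper opens to 85 mm and grips with 20 to 120 N. Pads are 22 mm wide; open, the fingers measure 114 mm over their backs; the gripper's body (76 mm by 85 mm) begins 54 mm behind the grasp point. The pads swing forward as they close: fully open they stand 13 mm farther back than shut.
Start: joints at [1.214, 0.276, 1.505, -0, 1.361, -0.121], TCP at [0.134, 0.559, 0.231] pointing down, gripper open.
Joint ranges: [-2.89, 2.89], [-0.75, 2.08], [0.22, 2.7], [-1.18, 4.32], [0.11, 2.71], [-2.7, 2.7]. Speed limits (rad/s): [2.57, 2.57, 3.14, 3.14, 3.14, 3.14].

## Interface

Orientations are given as a unit quaternion [w, x, y, z].
In Python, from plant import * gives the robot as it stands.
- The arm moves only by the shell command python3 -m crank 'ROWS' [FORCE]. ROWS is JSON, a list of rows, each a list of 3 entries, a list of its own where there are three numbers: the finger opening in cm, from 0 to 8.54, then the shift along the tool's x, y, z in cm, then the turn about the tool's z in degrees. A call has 1 to 20 rows; each row shifts and turns the commanded pose from where the row before left it, along the tool's axes as they then stand; what a row does not reach is not made up. A row lasts 1/8 s, in which the tool goes at most 62.5 mm and 10.7 degrees, less where a joint would pass 70% of its speed; a pose out of reach is approached as far as the arm can. A call with a gripper value outside its range is refused whole. The fingers move at their own pace and stop on an object; FORCE is the grip in N (left out, the last holds). Time passes only in rows, so rows that do not move let the fingers close. It gives the time, the measured TCP pose, the force and the opening at its end, in the units of the state.
- read_state(): the state, without advancing time (a new reading comes with each control period).
- capture(name): name is "side" or "top" or "wrist"; returns a dict with "color" (420x560x3 uint8, red, green, blue), "K" (3x3 intrinsics, pixels), "rvec" (rotation vector, rad) and "tvec" (3), from world to camera coordinates, as OpenCV has them; the wrist camera has in their place "hand_eye" (4x4, takes a point from camera to tool coordinates, whose origin is the TCP and whose axes are the flange's). Camera axes: x right, y down, z forward; pixel columns grow to the right and rows downward; lengths in m; the calibration is good to about 2 mm. A picture is of the moment at which its call begins: read the wrist's pose just before it. There is no depth.
- close_job(): hands the job in, once; it reports no verdict.
The state is a dict: "time_s": time; "joint_positions": joint angles; "joint_velocities": joint speeds; "effort": joint torques, N m; "tcp_pos": TCP position; "eef_rot": TCP orientation; "force": force on the tool from outside, world axes, zero at the start; "torque": the same for the moment, N m; "gripper_width": opening from 0.0 (shut) to 1.0 (fully open).
Only numpy, scipy, OpenCV 4.12 (cv2) and the standard library are available. Lean on these libraries where they do the work, as an engineer would, in place of code of your own. Each camera call takes 0.05 s, during which the arm holds its last target.

## Task

Clamp the lidded sample cup so that it can be opened: keeping it upright, move it from the loading tongue back into the nest, up to the back stop between the V block and the open jaw, and then turn the crank anticlockwise (seen from above) until the follower's roller rests on the cam's dwell, the long round part at its full height, so that the jaw goes on holding the cup when you let go. Beyond the dwell the cam drops and the jaw springs open again. Do not push over or shift the small things standing around.

Things in the scene. Friction and masses are not known exactly. Their poses are not given: they have to be found in the camera images.
- cam_clamp: Cam clamp, fixed: aluminium plate 12 mm thick, 112 (x) by 250 mm (y), with a loading tongue (y -85 to +9 mm) sticking out at the front to x = -135 mm. Origin on the worktop under the plate; x to its back (away from the operator), y to its left, z up. Left: cam and crank; middle: follower bar in a guide block (top 54 mm above the worktop); right: nest.
- nest (a point): Nest centre on the plate's top: where the middle of the cup's underside lies when clamped; axes as the clamp's. White V block at its right (-y), top 45 mm above the worktop. Coming from the front, the cup passes between V block and open jaw with its centre 6 to 10 mm to the left (+y) of this point; the closing jaw then pushes it right into the V.
- back_stop (a point): Middle of the front face of the white back stop behind the nest, 28 mm behind the nest centre; the stop is 29 mm tall on the plate. A cup that touches it has its centre about 2 mm behind the nest centre.
- cup_mid (a point): Centre, 22 mm above its underside, of the loose lidded sample cup (clear plastic, tapered, about 70 g): 45 mm tall, 43 mm wide at the foot, 49 mm at mid-height, 53 mm at the jaw's top edge, lid rim (top 9 mm) 59 mm. Starts upright on the loading tongue, 75 to 95 mm in front of the nest. z up.
- cam_axis (a point): Upright axis of cam and crank, at the plate's top, 133 mm to the left of the nest; axes as the clamp's. The steel plate cam lies under the crank arm; the roller on the follower bar touches it on its right (-y) side.
- handle (a point): Centre of the crank's upright grey handle: round, 18 mm in diameter, from 61 to 98 mm above the worktop, 60 mm from the cam axis on a flat steel arm (16 mm wide, top 58 mm above the worktop). Every other part of the clamp is lower than 58 mm, except the arm's hub (63 mm), so fingertips 64 to 70 mm above the worktop can push the handle round freely.
- crank (a joint): Crank angle q, rad, anticlockwise from above; starts at 0 to 0.9. Cam radius rises smoothly to q = 3.14, is constant to 4.54 (the dwell), then drops and the springs throw the crank on to its stop at 5.4. In the clamp's frame the arm points along (cos(q-0.7), sin(q-0.7)): to the front in mid-dwell. Needs 1 to 4 N at the handle. Let go late in the rise it may turn back; in the dwell it stays.
- follower (a joint): Travel (m) of follower bar and jaw away from the cam, to the right: 0 with the roller on the cam's lowest point, 0.018 on the dwell.
- jaw (a joint): How far (m) the sprung jaw (white pad 30 mm wide, top 45 mm above the worktop, on the right end of the bar) is pressed back: 0 when free, about 0.003 with a cup clamped in the dwell (2.2 N per mm).
- next_cup_mid (a point): Bystander: centre of another lidded sample cup, 59 mm wide, 45 mm tall, on the worktop to the right of the clamp. Leave it alone.
- reagent_mid (a point): Bystander: centre of a small dropper bottle, 29 mm wide, 58 mm tall, standing behind the clamp. Leave it alone.
- petri_mid (a point): Bystander: centre of a petri dish, 63 mm wide, 15 mm tall, on the worktop to the left of the clamp. Leave it alone.
There are look-alikes about, which are no part of the job. Leave any brown, purple or red look-alike of the part that bears cup_mid alone.

How it is judged:
By the outcome, as a careful person would: the job done as asked, in the order asked, and still so for the second after the job is handed in, with the robot touching nothing.
It also fails if it takes over 67 s, if anything falls off the work surface, if the arm or the gripper's body presses on something with over 40 N, if the wrist force passes 120 N, or if a joint passes its speed limit or range.

## Working session

There is one attempt and no reset: what is moved stays moved. The work goes in short steps, Python scripts to look and compute and a shell command to move; the robot and the scene stay as the last step left them, time stands still between calls to the robot, and variables do not carry over. Pictures are saved under pics/ and viewed, and the job is handed in when it is done.

```bash
ls; mkdir -p pics
python3 - <<'E'
from plant import *
import cv2
s=read_state();print({k:s[k] for k in('time_s','tcp_pos','eef_rot','force','gripper_width')})
for n in('side','top','wrist'):
    c=capture(n);cv2.imwrite(f'pics/{n}0.png',c['color'][:,:,::-1])
    print(n,{k:v.round(3).tolist() if hasattr(v,'round') else v for k,v in c.items() if k!='color'})
E
```

```text
pics
{'time_s': 0.0, 'tcp_pos': array([0.13414578, 0.55857617, 0.23041985]), 'eef_rot': array([-2.27322697e-04,  1.17636067e-01,  9.93056323e-01, -9.17860559e-04]), 'force': array([-0.46899524, -0.34332666,  0.48745419]), 'gripper_width': 0.9987093844589162}
side {'K': [[491.473, 0.0, 285.478], [0.0, 491.473, 221.598], [0.0, 0.0, 1.0]], 'rvec': [1.956, -0.244, 0.128], 'tvec': [-0.533, 0.15, 0.835]}
top {'K': [[432.74, 0.0, 284.619], [0.0, 432.74, 205.161], [0.0, 0.0, 1.0]], 'rvec': [2.147, -2.133, 0.098], 'tvec': [0.045, 0.561, 1.035]}
wrist {'K': [[352.215, 0.0, 287.252], [0.0, 352.215, 207.261], [0.0, 0.0, 1.0]], 'hand_eye': [[-0.0, -0.951, -0.31, 0.08], [1.0, -0.0, 0.0, 0.0], [-0.0, -0.31, 0.951, -0.142], [0.0, 0.0, 0.0, 1.0]]}
```

View pics/side0.png

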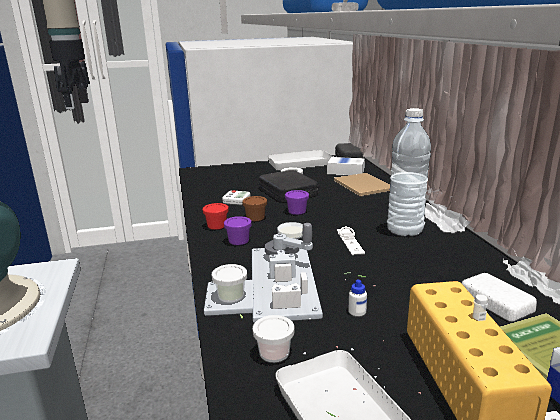

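View pics/top0.png

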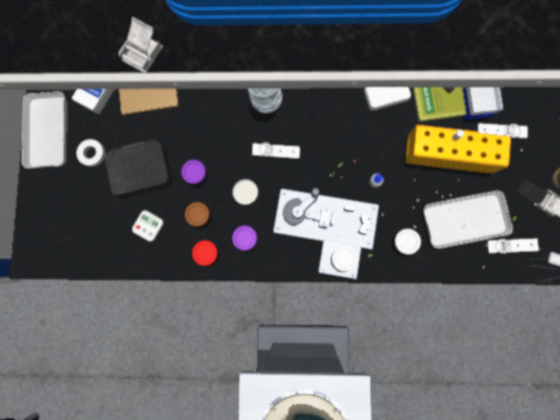

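View pics/wrist0.png

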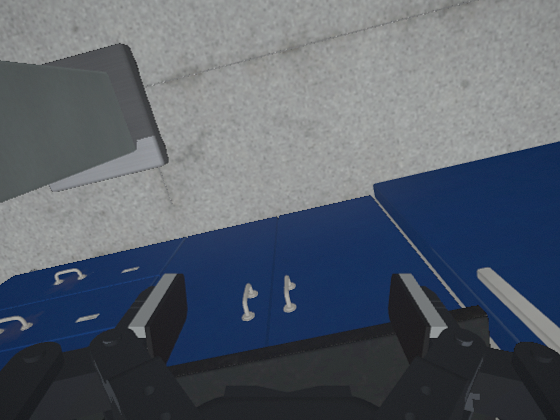

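The side view shows the clamp, with a clear cup with a white lid on its tongue at side (230,283) and top (343,258).

These could be mistaken for that cup (pixels in the top view):
- next cup, white: (408,242)
- petri dish: (245,192)
- purple cups: (193,172) and (244,238)
- brown cup: (197,214)
- red cup: (204,253)

I choose (343,258), because it is white-lidded and stands on the tongue. I'll check that in a close crop.

```bash
cat > h.py <<'E'
import numpy as np, cv2
from plant import *
from scipy.spatial.transform import Rotation as R
def cam(c,s=None):
    if 'rvec' in c:
        Rm=cv2.Rodrigues(np.array(c['rvec'],float))[0]; t=np.array(c['tvec']).ravel()
        return c['K'],Rm,t
    q=s['eef_rot']; T=np.eye(4);T[:3,:3]=R.from_quat([q[1],q[2],q[3],q[0]]).as_matrix();T[:3,3]=s['tcp_pos']
    M=np.linalg.inv(T@np.array(c['hand_eye'])); return c['K'],M[:3,:3],M[:3,3]
def ray(cm,p):
    K,Rm,t=cm; d=Rm.T@np.linalg.inv(K)@np.array([p[0],p[1],1.]); return -Rm.T@t,d/np.linalg.norm(d)
def onz(cm,p,z):
    o,d=ray(cm,p); return o+d*(z-o[2])/d[2]
def tri(l):
    A=np.zeros((3,3));b=np.zeros(3);rs=[ray(c,p) for c,p in l]
    for o,d in rs:
        P=np.eye(3)-np.outer(d,d);A+=P;b+=P@o
    X=np.linalg.solve(A,b); return X,[np.linalg.norm((np.eye(3)-np.outer(d,d))@(X-o)) for o,d in rs]
def proj(cm,X):
    K,Rm,t=cm;v=K@(Rm@np.array(X)+t);return v[:2]/v[2]
E
python3 - <<'E'
import cv2
t=cv2.imread('pics/top0.png');s=cv2.imread('pics/side0.png')
cv2.imwrite('pics/top0c.png',cv2.resize(t[170:290,260:420],None,fx=5,fy=5,interpolation=cv2.INTER_CUBIC))
cv2.imwrite('pics/side0c.png',cv2.resize(s[215:365,200:350],None,fx=4,fy=4,interpolation=cv2.INTER_CUBIC))
E
```

```text
(no output)
```

View pics/top0c.png

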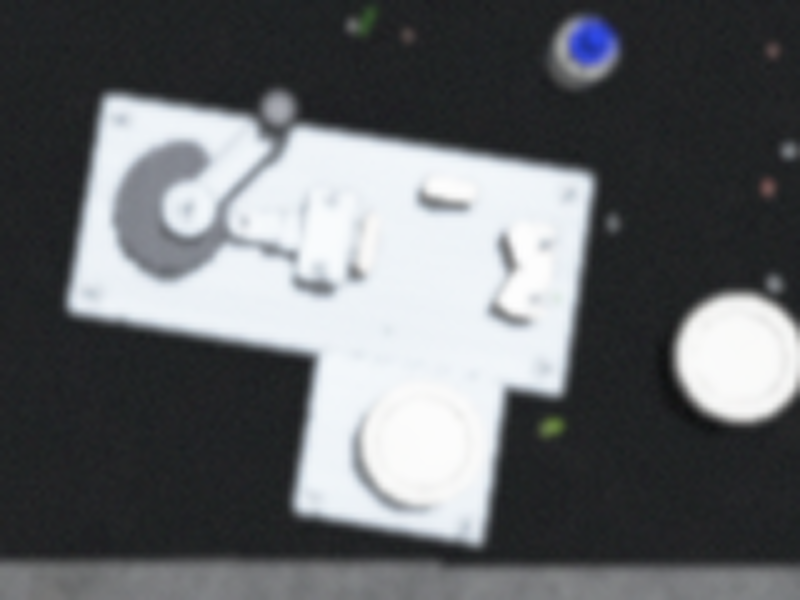

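View pics/side0c.png

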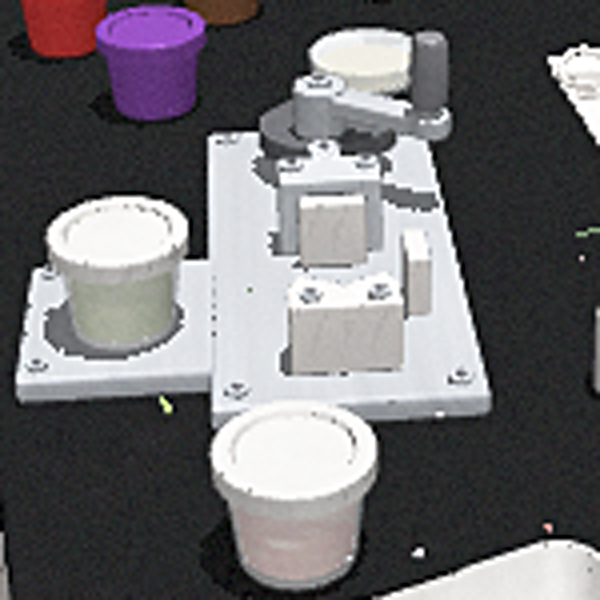

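Run:
```python
from h import *
T=cam(capture('top'));S=cam(capture('side'))
t=lambda u,v:(260+(u+.5)/5-.5,170+(v+.5)/5-.5)
s=lambda u,v:(200+(u+.5)/4-.5,215+(v+.5)/4-.5)
z=.012
C={k:onz(T,t(*p),z) for k,p in dict(LB=(103,93),RB=(595,172),RF=(563,396),LF=(67,312),tL=(294,513),tR=(484,546)).items()}
for k,v in C.items():print(k,v.round(4))
# side: plate corners LF? (212,415)RF bottom-ish top edge, RB (490,408)
for k,p in dict(RF=(213,408),RB=(490,405),LF=(208,133),tR=(18,390),LB=(432,133)).items():print('side',k,onz(S,s(*p),z).round(4))
n=np.linalg.norm
print('w',n(C['LB']-C['RB']),n(C['LF']-C['RF']),'d',n(C['LB']-C['LF']),n(C['RB']-C['RF']),'tongue',n(C['tL']-C['tR']))
for k,a,b in(('lid',(420,442),(118,236)),('handle',(278,107),(431,40)),('hub',(190,209),(318,85)),('next',(740,357),(295,455))):
    X,e=tri([(T,t(*a)),(S,s(*b))]);print(k,X.round(4),np.round(e,4))
print('lid diameter px->m', (483-357)/5*0.001, onz(T,t(420,442),.057),onz(T,t(190,209),.063),onz(T,t(278,107),.098))
yL=((C['LB']+C['LF'])-(C['RB']+C['RF']))/2
xa=((C['LB']+C['RB'])-(C['LF']+C['RF']))/2
print('yaw', np.degrees(np.arctan2(-yL[0],yL[1])),np.degrees(np.arctan2(xa[1],xa[0])))
print('centre',sum(C[k] for k in('LB','RB','RF','LF'))/4)
```

```text
LB [0.6072 0.0611 0.012 ]
RB [ 0.5676 -0.1869  0.012 ]
RF [ 0.4554 -0.169   0.012 ]
LF [0.4956 0.0782 0.012 ]
tL [ 0.3967 -0.0356  0.012 ]
tR [ 0.3815 -0.1291  0.012 ]
side RF [ 0.456 -0.165  0.012]
side RB [ 0.5616 -0.1919  0.012 ]
side LF [0.496 0.081 0.012]
side tR [ 0.3824 -0.1314  0.012 ]
side LB [0.6057 0.0491 0.012 ]
w 0.2511752554830263 0.2504456228320886 d 0.11292317893657422 0.11366554485211268 tongue 0.09468620228454398
lid [ 0.4312 -0.0937  0.055 ] [0.0007 0.0007]
handle [ 0.586  -0.0246  0.0963] [0.0008 0.0008]
hub [0.5415 0.0165 0.0615] [0.0009 0.0009]
next [ 0.4731 -0.2487  0.0437] [0.0008 0.0008]
lid diameter px->m 0.0252 [ 0.4318889  -0.09357125  0.057     ] [0.54227921 0.01632266 0.063     ] [ 0.58649335 -0.02471748  0.098     ]
yaw -9.148959435407722 -8.86690224988798
centre [ 0.5314563  -0.05416559  0.012     ]
```

The close crops confirm it: the cup with the clear body and white lid on the tongue, lid at top crop (420,442) and side crop (118,236).

| Measurement | Result | Expected |
|---|---|---|
| Lid top height | 55 mm | 57 mm |
| Hub height | 61.5 mm | 63 mm |
| Handle top height | 96 mm | 98 mm |
| Plate size | 113 × 251 mm | 112 × 250 mm |
| Plate yaw | -9° | – |
| Nest position (world) | about (0.521, -0.115) | – |
| Cup relative to nest | 92 mm in front, 7 mm left | 75–95 mm in front |
| Crank angle q | about 0.1 | 0 to 0.9 |

Everything agrees with the description, so I'll move over the cup.

```bash
python3 -m crank '[[8.5,[-2.75,-3.5,0],0],[8.5,[-2.75,-3.5,0],0],[8.5,[-2.75,-3.5,0],0],[8.5,[-2.75,-3.5,0],0],[8.5,[-2.75,-3.5,0],0],[8.5,[-2.75,-3.5,0],0],[8.5,[-2.75,-3.5,0],0],[8.5,[-2.75,-3.5,0],0],[8.5,[-2.75,-3.5,0],0],[8.5,[-2.75,-3.5,0],0],[8.5,[-2.75,-3.5,0],0],[8.5,[-2.75,-3.5,0],0],[8.5,[-2.75,-3.5,0],0],[8.5,[-2.75,-3.5,0],0],[8.5,[-2.75,-3.5,0],0],[8.5,[-2.75,-3.5,0],0]]' 25
python3 -m crank '[[8.5,[0,0,0],10.6],[8.5,[0,0,0],10.6],[8.5,[0,0,0],10.6],[8.5,[0,0,0],10.6],[8.5,[0,0,0],10.6],[8.5,[0,0,0],10.6],[8.5,[0,0,0],10.6],[8.5,[0,0,0],10.6],[8.5,[0,0,0],0]]'
cat >> h.py <<'E'
def go(s,X,az=None):
    q=s['eef_rot'];M=R.from_quat([q[1],q[2],q[3],q[0]]).as_matrix()
    a=np.degrees(np.arctan2(M[1,1],M[0,1]))
    print('tcp',s['tcp_pos'].round(4),'y az %.1f'%a,'tilt',M[:,2].round(3),'shift cm',(M.T@(np.array(X)-s['tcp_pos'])*100).round(2),'turn', None if az is None else round(a-az,1),'j6',round(s['joint_positions'][5],2),'F',s['force'].round(1),'w',round(s['gripper_width'],3),'t',s['time_s'])
E
python3 - <<'E'
from h import *
s=read_state();go(s,[.4316,-.0936,.13],-9)
c=capture('wrist');cv2.imwrite('pics/w1.png',c['color'][:,:,::-1])
E
```

```text
time_s: 2.25
tcp_pos: [0.4317, -0.0896, 0.2313]
eef_rot: [0.0, 0.118, 0.993, 0.0]
force: [0.6, 0.0, -0.2]
gripper_width: 0.996
time_s: 3.38
tcp_pos: [0.4312, -0.0882, 0.2313]
eef_rot: [-0.0, 0.756, 0.655, 0.0]
force: [-0.8, 0.3, 1.0]
gripper_width: 0.996
tcp [ 0.4312 -0.0882  0.2313] y az -8.2 tilt [-0.  0. -1.] shift cm [-0.53  0.11 10.12] turn 0.8 j6 -0.22 F [-0.8  0.3  1. ] w 0.996 t 3.375
```

View pics/w1.png

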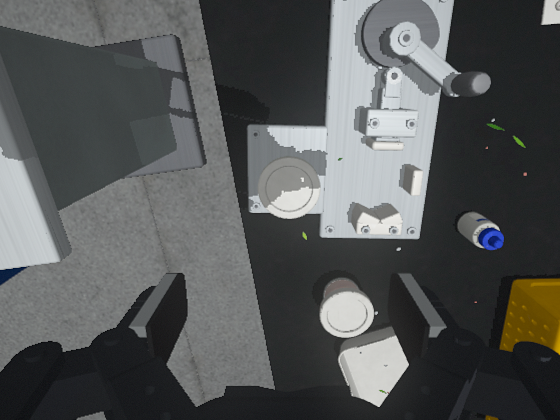

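The wrist view shows the target lid at (289,189), the hub at (405,38) and the jaw, stop and V block at (387,145), (413,180) and (380,220). I'll cross-check positions from here.

Run:
```python
from h import *
s=read_state();W=cam(capture('wrist'),s);T=cam(capture('top'))
for k,p,z in(('lid',(289.5,187.5),.057),('hub',(405,38),.063),('handletop',(479,83),.098),('stopface top mid',(405,178),.041),('RF',(321,238),.012),('RB',(419,238),.012)):
    print(k,onz(W,p,z).round(4))
t=lambda u,v:(260+(u+.5)/5-.5,170+(v+.5)/5-.5)
for k,a,b in(('lid',(420,442),(289.5,187.5)),('hub',(190,209),(405,38)),):
    X,e=tri([(T,t(*a)),(W,b)]);print(k,X.round(4),np.round(e,4))
nest=np.array([.542,.0163])-.133*np.array([.1564,.9877]);ax=np.array([[.9877,-.1564],[.1564,.9877]])
print('nest',nest)
for n,p in (('lidT',(.4316,-.0936)),('lidW',onz(W,(289.5,187.5),.057)[:2])):print(n,ax@(np.array(p)-nest))
for n,p in (('stop',onz(W,(405,180),.041)[:2]),('stopTop',onz(T,t(447,203),.041)[:2])):print(n,ax@(np.array(p)-nest))
```

```text
lid [ 0.4323 -0.0922  0.057 ]
hub [0.5413 0.0187 0.063 ]
handletop [ 0.5829 -0.0224  0.098 ]
stopface top mid [ 0.5436 -0.1028  0.041 ]
RF [ 0.4575 -0.1663  0.012 ]
RB [ 0.5651 -0.1817  0.012 ]
lid [ 0.432  -0.0945  0.0483] [0.0001 0.0001]
hub [0.5418 0.0175 0.063 ] [0.0013 0.0013]
nest [ 0.5211988 -0.1150641]
lidT [-0.09185372  0.00718684]
lidW [-0.09135465  0.0087    ]
stop [0.02039411 0.01363989]
stopTop [0.0258503  0.00987163]
```

```bash
python3 -m crank '[[8.5,[-0.5,0.1,0],0.8],[8.5,[0,0,5],0],[8.5,[0,0,5],0],[8.5,[0,0,3],0],[8.5,[0,0,0],0],[8.5,[0,0,0],0]]'
python3 - <<'E'
from h import *
s=read_state();go(s,[.4318,-.0932,.044],-9)
for n in('wrist','side'):
  c=capture(n)['color'][:,:,::-1]
  if n=='side':c=cv2.resize(c[190:340,180:330],None,fx=4,fy=4)
  cv2.imwrite(f'pics/{n}2.png',c)
E
```

```text
time_s: 4.28
tcp_pos: [0.4327, -0.0938, 0.1023]
eef_rot: [0.001, 0.761, 0.649, 0.001]
force: [0.1, 0.1, -0.3]
gripper_width: 0.989
tcp [ 0.4327 -0.0938  0.1023] y az -9.1 tilt [ 0.002 -0.001 -1.   ] shift cm [ 0.05 -0.11  5.83] turn -0.1 j6 -0.21 F [ 0.1  0.1 -0.3] w 0.989 t 4.275
```

View pics/side2.png

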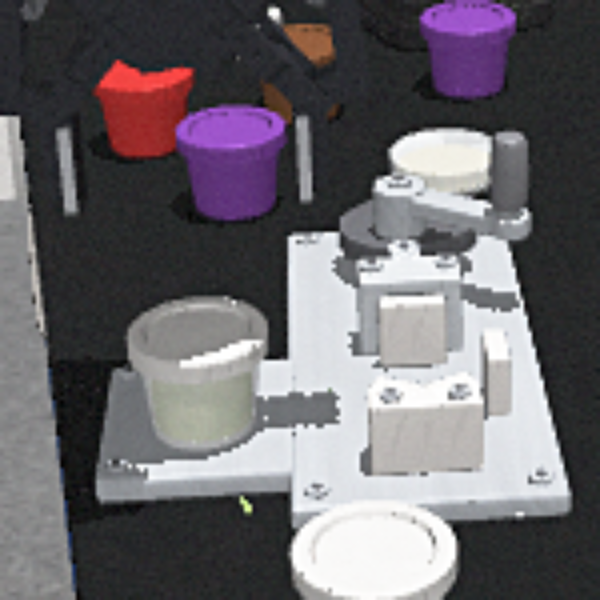

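View pics/wrist2.png

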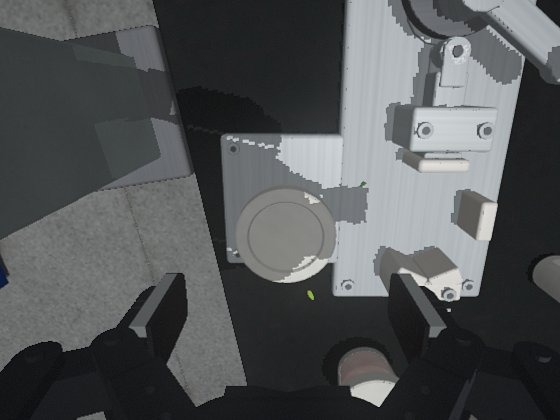

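The side view shows the pads straddling the lid, with about 13 mm of clearance on each side. The wrist view has the lid centred at column 286, so I'll descend and close on the lid rim.

```bash
python3 -m crank '[[8.5,[0,-0.1,2],0],[8.5,[0,0,2],0],[8.5,[0,0,1.8],0],[8.5,[0,0,0],0],[5.5,[0,0,0],0],[5.5,[0,0,0],0],[5.5,[0,0,0],0],[5.5,[0,0,0],0],[5.5,[0,0,0],0],[5.5,[0,0,0],0]]' 25
python3 - <<'E'
from h import *
s=read_state();go(s,[.4318,-.0932,.044],-9)
c=capture('side')['color'][:,:,::-1]
cv2.imwrite(f'pics/side3.png',cv2.resize(c[190:340,180:330],None,fx=4,fy=4))
E
```

```text
time_s: 5.62
tcp_pos: [0.4318, -0.0935, 0.0447]
eef_rot: [0.001, 0.761, 0.649, 0.001]
force: [-0.5, -0.2, 6.4]
gripper_width: 0.67
tcp [ 0.4318 -0.0935  0.0447] y az -9.1 tilt [ 0.003 -0.001 -1.   ] shift cm [ 0.03 -0.    0.07] turn -0.1 j6 -0.21 F [-0.5 -0.2  6.4] w 0.67 t 5.625
```

View pics/side3.png

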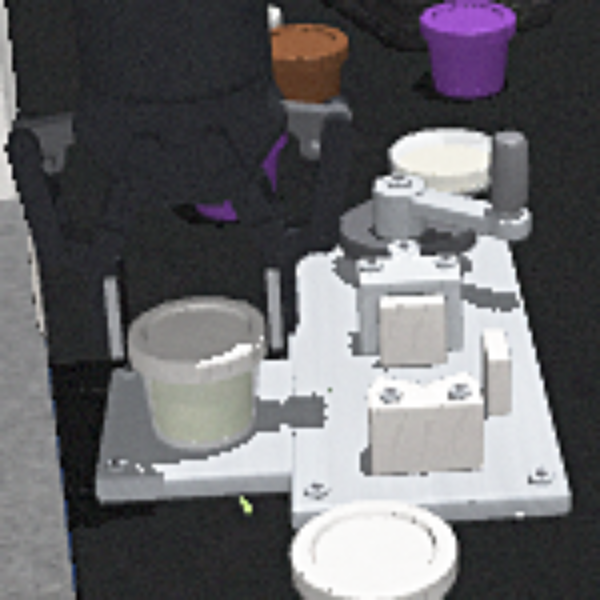

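Fingers stopped at about 57 mm, so they have the lid rim. I'll lift 3 mm and carry the cup along tool y, stopping short of the stop.

```bash
python3 -m crank '[[5.5,[0,0,-0.3],0],[5.5,[0,0,0],0],[5.5,[0,0.7,0],0],[5.5,[0,1.5,0],0],[5.5,[0,1.5,0],0],[5.5,[0,1.5,0],0],[5.5,[0,1.5,0],0],[5.5,[0,1.0,0],0],[5.5,[0,0.5,0],0],[5.5,[0,0,0],0]]'
python3 - <<'E'
from h import *
s=read_state();go(s,[.4318+.0928,-.0935-.0147,.044],-9)
c=capture('side')['color'][:,:,::-1]
cv2.imwrite(f'pics/side4.png',cv2.resize(c[190:340,180:330],None,fx=4,fy=4))
cv2.imwrite(f'pics/wrist4.png',capture('wrist')['color'][:,:,::-1])
E
```

```text
time_s: 6.92
tcp_pos: [0.5117, -0.1061, 0.0462]
eef_rot: [-0.0, 0.761, 0.649, -0.0]
force: [-0.0, 0.3, -0.6]
gripper_width: 0.664
tcp [ 0.5117 -0.1061  0.0462] y az -9.1 tilt [-0.  0. -1.] shift cm [-0.    1.31  0.22] turn -0.1 j6 -0.18 F [-0.   0.3 -0.6] w 0.664 t 6.925
```

View pics/side4.png

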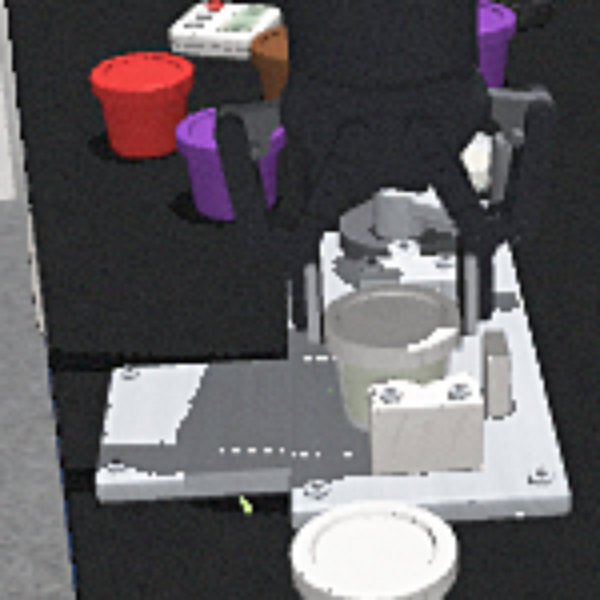

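View pics/wrist4.png

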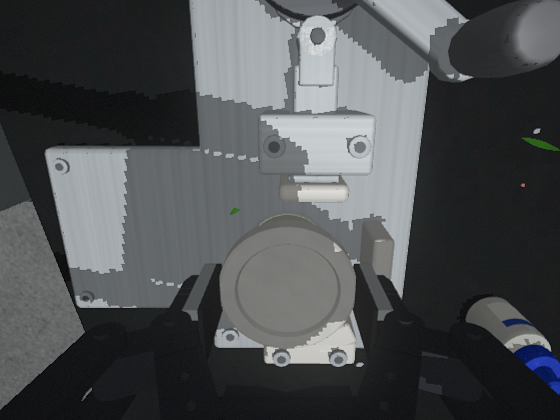

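The cup is upright and free between the jaw and V block (wrist: lid (288,284), jaw (315,190), V block (310,345), stop (376,245)). I'll go on to the stop and lower it there.

```bash
python3 -m crank '[[5.5,[0,0.5,0],0],[5.5,[0,0.3,0.1],0],[5.5,[0,0.2,0.1],0],[5.5,[0,0.2,0],0],[5.5,[0,0,0],0]]'
python3 -m crank '[[5.5,[0,0.1,0],0],[5.5,[0,0.1,0],0],[5.5,[0,0,0],0]]'
python3 - <<'E'
from h import *
s=read_state();go(s,[.4318+.0928,-.0935-.0147,.044],-9)
E
```

```text
time_s: 7.65
tcp_pos: [0.5224, -0.1078, 0.0448]
eef_rot: [-0.001, 0.761, 0.649, -0.001]
force: [-3.4, 0.3, 6.7]
gripper_width: 0.67
time_s: 8.02
tcp_pos: [0.5242, -0.108, 0.0448]
eef_rot: [-0.001, 0.761, 0.649, -0.001]
force: [-3.8, -0.6, 6.1]
gripper_width: 0.666
tcp [ 0.5242 -0.108   0.0448] y az -9.1 tilt [-0.002  0.001 -1.   ] shift cm [-0.01  0.04  0.08] turn -0.1 j6 -0.17 F [-3.8 -0.6  6.1] w 0.666 t 8.025
```

```bash
python3 -m crank '[[5.5,[0,0,-0.1],0],[5.5,[0,0.1,0],0],[5.5,[0,0.1,0],0],[5.5,[0,0,0],0]]'
python3 - <<'E'
from h import *
s=read_state();go(s,[.4318+.0928,-.0935-.0147,.044],-9)
c=capture('side')['color'][:,:,::-1]
cv2.imwrite(f'pics/side5.png',cv2.resize(c[200:330,230:360],None,fx=4,fy=4,interpolation=2))
c=capture('wrist')['color'][:,:,::-1]
cv2.imwrite(f'pics/wrist5.png',cv2.resize(c[120:400,150:450],None,fx=2,fy=2,interpolation=2))
E
```

```text
time_s: 8.52
tcp_pos: [0.5253, -0.1081, 0.0449]
eef_rot: [-0.002, 0.761, 0.649, -0.001]
force: [-4.6, 1.3, 4.7]
gripper_width: 0.672
tcp [ 0.5253 -0.1081  0.0449] y az -9.1 tilt [-0.005  0.001 -1.   ] shift cm [-0.02 -0.07  0.09] turn -0.1 j6 -0.17 F [-4.6  1.3  4.7] w 0.672 t 8.525
```

View pics/side5.png

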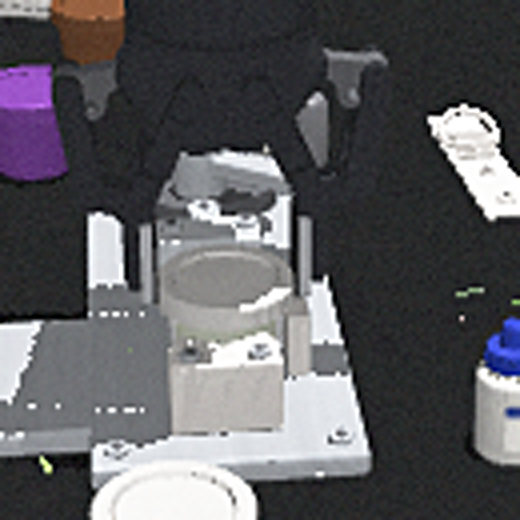

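View pics/wrist5.png

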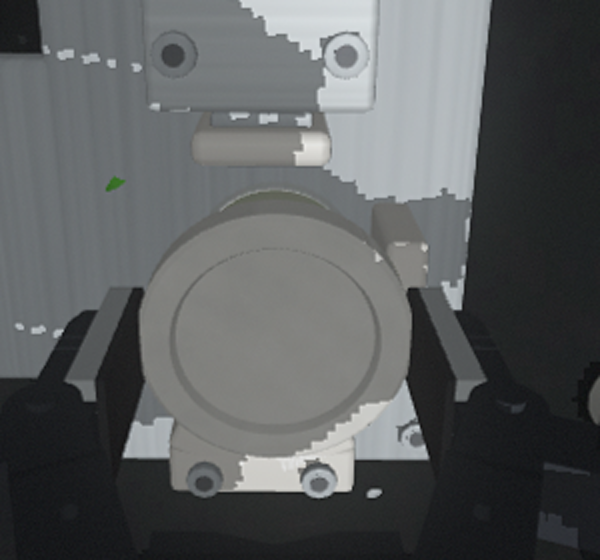

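The rim now overlaps the stop, and the last 2 mm commanded gave only 1 mm with rising force, so it is against the stop. At about (+3, +7.5) mm from the nest this fits. Release, rise and look.

```bash
python3 -m crank '[[6.5,[0,0,0],0],[8.5,[0,0,0],0],[8.5,[0,0,0],0],[8.5,[0,0,0],0],[8.5,[0,0,-1],0],[8.5,[0,0,-2],0],[8.5,[0,0,-4],0],[8.5,[0,0,-4],0],[8.5,[0,0,0],0]]'
python3 - <<'E'
from h import *
s=read_state();go(s,[.586,-.0245,.13],-133)
for n in('side','wrist'):
  C=capture(n);c=C['color'][:,:,::-1]
  if n=='wrist':
    W=cam(C,s);cv2.imwrite(f'pics/wrist6.png',c)
  else: cv2.imwrite(f'pics/side6.png',cv2.resize(c[200:330,230:360],None,fx=4,fy=4,interpolation=2))
E
```

```text
time_s: 9.75
tcp_pos: [0.53, -0.1094, 0.1594]
eef_rot: [0.004, 0.761, 0.649, 0.002]
force: [0.1, 0.1, -0.0]
gripper_width: 0.996
tcp [ 0.53   -0.1094  0.1594] y az -9.1 tilt [ 0.008 -0.003 -1.   ] shift cm [9.28 4.16 2.97] turn 123.9 j6 -0.17 F [ 0.1  0.1 -0. ] w 0.996 t 9.75
```

View pics/side6.png

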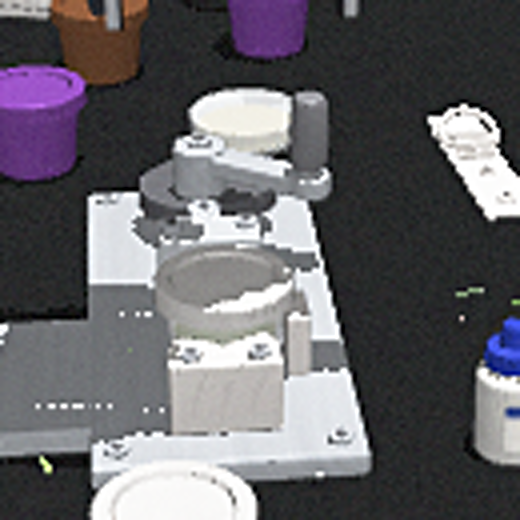

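View pics/wrist6.png

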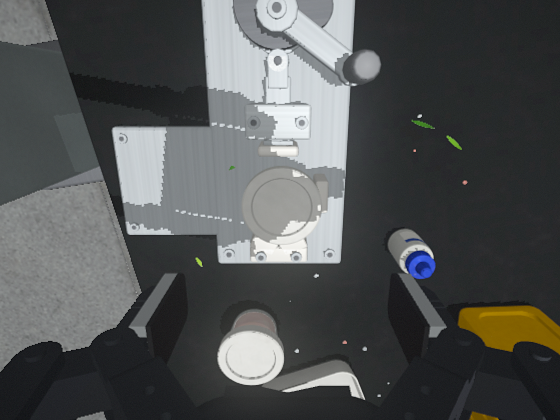

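The cup stands upright (wrist (282,205)), overlapping the stop at (321,190). I'll measure where it is and work out the handle approach.

Run:
```python
from h import *
s=read_state();W=cam(capture('wrist'),s);T=cam(capture('top'));S=cam(capture('side'))
sp=lambda u,v:(230+(u+.5)/4-.5,200+(v+.5)/4-.5)
ax=np.array([[.9877,-.1564],[.1564,.9877]])
P={k:onz(W,p,z) for k,p,z in(('lid',(282,204.5),.057),('hub',(277,9),.063),('handle',(366,66),.098))}
P['handle2']=tri([(W,(366,66)),(S,sp(311,99))])[0]
P['lid2']=tri([(W,(282,204.5)),(S,sp(225,278))])[0]
nest=P['hub'][:2]-.133*ax[1]
for k,v in P.items():print(k,v.round(4),'rel nest',(ax@(v[:2]-nest)).round(4))
h=ax@(P['handle'][:2]-P['hub'][:2]);print('handle rel',h,np.arctan2(h[1],h[0])+.7)
```

```text
lid [ 0.5239 -0.1044  0.057 ] rel nest [0.0021 0.0096]
hub [0.5411 0.0178 0.063 ] rel nest [-0.     0.133]
handle [ 0.5828 -0.023   0.098 ] rel nest [0.0475 0.0992]
handle2 [ 0.5844 -0.0232  0.0959] rel nest [0.0491 0.0993]
lid2 [ 0.5243 -0.105   0.0554] rel nest [0.0026 0.0091]
handle rel [ 0.04750585 -0.03378322] 0.0818378166624325
```

The cup sits 2 to 2.6 mm behind the nest centre (touching the stop), 9 mm left, upright. q is about 0.1. I'll turn the tool so the jaws lie along the handle's tangent.

```bash
python3 -m crank '[[6,[0,0,0],10.3],[4.5,[0,0,0],10.3],[4.5,[0,0,0],10.3],[4.5,[0,0,0],10.3],[4.5,[0,0,0],10.3],[4.5,[0,0,0],10.3],[4.5,[0,0,0],10.3],[4.5,[0,0,0],10.3],[4.5,[0,0,0],10.3],[4.5,[0,0,0],10.3],[4.5,[0,0,0],10.3],[4.5,[0,0,0],10.5],[4.5,[0,0,0],0]]'
python3 - <<'E'
from h import *
s=read_state();go(s,[.585,-.024,.068],-133.4)
E
```

```text
time_s: 11.62
tcp_pos: [0.5267, -0.1084, 0.1541]
eef_rot: [-0.0, 0.931, -0.365, -0.001]
force: [0.4, 0.3, 0.4]
gripper_width: 0.524
tcp [ 0.5267 -0.1084  0.1541] y az -132.8 tilt [-0.002  0.001 -1.   ] shift cm [ -1.44 -10.16   8.61] turn 0.6 j6 1.99 F [0.4 0.3 0.4] w 0.524 t 11.625
```

```bash
python3 -m crank '[[4.5,[-0.3,-2,0],0.6],[4.5,[-0.4,-3,0],0],[4.5,[-0.4,-3,0],0],[4.5,[-0.3,-2.1,0],0],[4.5,[0,0,0],0],[4.5,[0,0,2],0],[4.5,[0,0,0],0]]'
python3 - <<'E'
from h import *
s=read_state();go(s,[.585,-.024,.068],-133.4)
c=capture('wrist')['color'][:,:,::-1]
cv2.imwrite(f'pics/wrist7.png',c)
c=capture('side')['color'][:,:,::-1]
cv2.imwrite(f'pics/side7.png',cv2.resize(c[170:330,230:390],None,fx=4,fy=4,interpolation=2)[:600])
E
```

```text
time_s: 12.5
tcp_pos: [0.5846, -0.0262, 0.1338]
eef_rot: [0.001, 0.929, -0.371, -0.002]
force: [-0.4, 0.5, -0.3]
gripper_width: 0.525
tcp [ 0.5846 -0.0262  0.1338] y az -133.5 tilt [-0.004  0.    -1.   ] shift cm [-0.1  -0.21  6.58] turn -0.1 j6 2.17 F [-0.4  0.5 -0.3] w 0.525 t 12.5
```

View pics/wrist7.png

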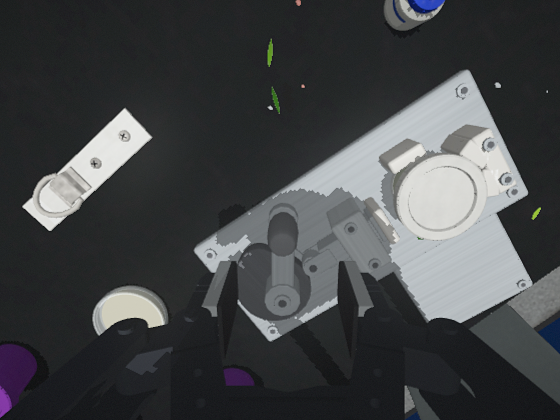

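View pics/side7.png

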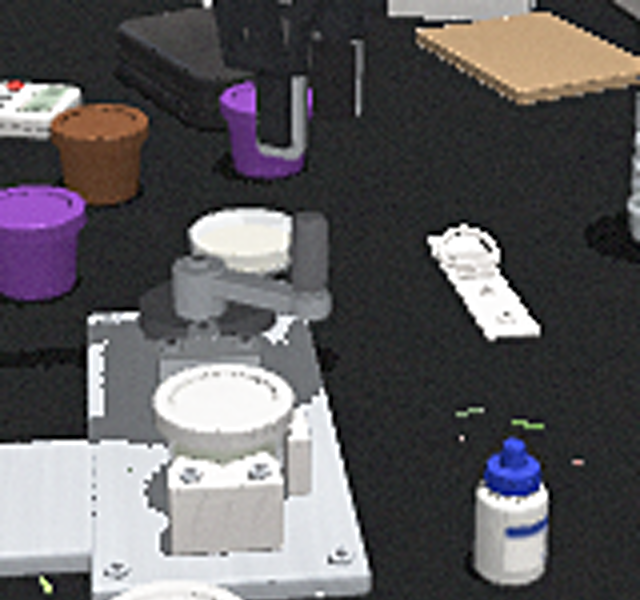

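Wrist view shows the handle at (283,220), between the pads. Its offset of about -2 mm in tool y matches the computed value. Descend and close softly.

```bash
python3 -m crank '[[4.5,[-0.1,-0.2,0],0],[4.5,[0,0,2],0],[4.5,[0,0,2],0],[4.5,[0,0,1.6],0],[4.5,[0,0,0.9],0],[4.5,[0,0,0],0],[1.5,[0,0,0],0],[1.5,[0,0,0],0],[1.5,[0,0,0],0],[1.5,[0,0,0],0],[1.5,[0,0,0],0],[1.5,[0,0,0],0]]' 20
python3 - <<'E'
from h import *
s=read_state();go(s,[.585,-.024,.068],-133.4)
p=s['tcp_pos'][:2]-[.5415,.017];print(np.linalg.norm(p),np.degrees(np.arctan2(p[1],p[0])))
E
```

```text
time_s: 14.1
tcp_pos: [0.5878, -0.0237, 0.071]
eef_rot: [-0.0, 0.929, -0.371, 0.001]
force: [0.1, -1.5, 5.7]
gripper_width: 0.2
tcp [ 0.5878 -0.0237  0.071 ] y az -133.5 tilt [ 0.002 -0.    -1.   ] shift cm [-0.18  0.22  0.3 ] turn -0.1 j6 2.17 F [ 0.1 -1.5  5.7] w 0.2 t 14.1
0.06166127605207921 -41.28030831734628
```

The handle is held (17 mm opening). Now round it: 10° per row, with tool x radial and -y as the anticlockwise tangent.

```bash
python3 -m crank '[[1.5,[-0.09,-1.05,0],-10],[1.5,[-0.09,-1.05,0],-10],[1.5,[-0.09,-1.05,0],-10],[1.5,[-0.09,-1.05,0],-10],[1.5,[-0.09,-1.05,0],-10],[1.5,[-0.09,-1.05,0],-10],[1.5,[0,0,0],0]]'
python3 - <<'E'
from h import *
s=read_state();go(s,[.585,-.024,.068],-133.4)
p=s['tcp_pos'][:2]-[.5415,.017];print(np.linalg.norm(p),np.degrees(np.arctan2(p[1],p[0])))
c=capture('side')['color'][:,:,::-1]
cv2.imwrite(f'pics/side8.png',cv2.resize(c[170:330,230:390],None,fx=3,fy=3,interpolation=2)[:600])
E
```

```text
time_s: 14.98
tcp_pos: [0.6018, 0.0363, 0.071]
eef_rot: [-0.0, 0.99, 0.144, 0.001]
force: [-0.1, 0.4, 4.9]
gripper_width: 0.199
tcp [0.6018 0.0363 0.071 ] y az -73.4 tilt [ 0.001  0.001 -1.   ] shift cm [-3.34  5.3   0.29] turn 60.0 j6 1.23 F [-0.1  0.4  4.9] w 0.199 t 14.975
0.0633500222174234 17.754760439657584
```

View pics/side8.png

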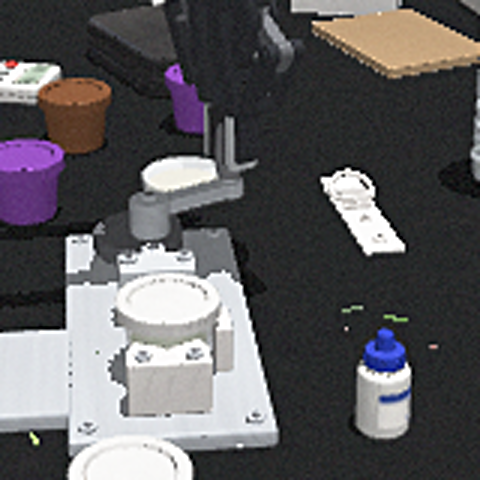

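The crank follows the fingers and the cup is still upright. The path is about 2 mm wide radially, so I'll trim it and go on.

```bash
python3 -m crank '[[1.5,[-0.13,-1.05,0],-10],[1.5,[-0.13,-1.05,0],-10],[1.5,[-0.13,-1.05,0],-10],[1.5,[-0.13,-1.05,0],-10],[1.5,[-0.13,-1.05,0],-10],[1.5,[-0.09,-1.05,0],-10],[1.5,[-0.09,-1.05,0],-10],[1.5,[0,0,0],0]]'
python3 - <<'E'
from h import *
s=read_state();go(s,[.585,-.024,.068],-133.4)
p=s['tcp_pos'][:2]-[.5415,.017];print(np.linalg.norm(p),np.degrees(np.arctan2(p[1],p[0])))
E
```

```text
time_s: 16.02
tcp_pos: [0.5461, 0.0799, 0.071]
eef_rot: [-0.001, 0.729, 0.685, 0.002]
force: [0.8, 5.2, 4.9]
gripper_width: 0.198
tcp [0.5461 0.0799 0.071 ] y az -3.5 tilt [ 0.002  0.004 -1.   ] shift cm [-10.14   4.52   0.27] turn 129.9 j6 0.07 F [0.8 5.2 4.9] w 0.198 t 16.025
0.06309781297501832 85.80980344306502
```

```bash
python3 -m crank '[[1.5,[-0.08,-1.05,0],-10],[1.5,[-0.08,-1.05,0],-10],[1.5,[-0.08,-1.05,0],-10],[1.5,[-0.08,-1.05,0],-10],[1.5,[-0.08,-1.05,0],-10],[1.5,[0,0,0],0]]'
python3 - <<'E'
from h import *
s=read_state();go(s,[.585,-.024,.068],-133.4)
p=s['tcp_pos'][:2]-[.5415,.018];print(np.linalg.norm(p),np.degrees(np.arctan2(p[1],p[0])))
c=capture('side')['color'][:,:,::-1]
cv2.imwrite(f'pics/side9.png',cv2.resize(c[170:330,230:390],None,fx=3,fy=3,interpolation=2)[:600])
E
```

```text
time_s: 16.77
tcp_pos: [0.4978, 0.0604, 0.071]
eef_rot: [-0.0, 0.37, 0.929, 0.001]
force: [-0.5, 4.5, 7.1]
gripper_width: 0.201
tcp [0.4978 0.0604 0.071 ] y az 46.5 tilt [ 0.001  0.002 -1.   ] shift cm [-12.14  -0.12   0.28] turn 179.9 j6 -0.83 F [-0.5  4.5  7.1] w 0.201 t 16.775
0.06088628509072864 135.9105702155279
```

View pics/side9.png

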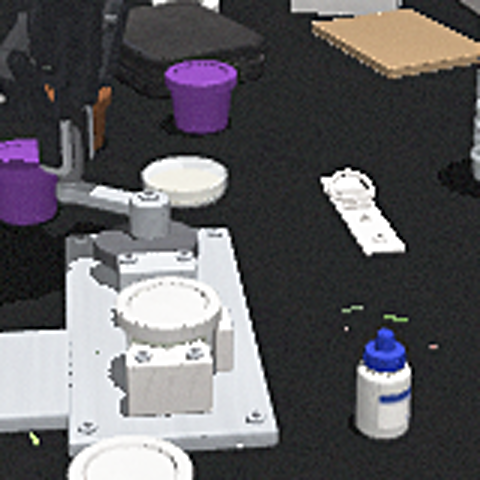

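Arm azimuth is 136° in the world, 145° in the clamp frame, so q is about 3.2, the start of the dwell. I'll go about 35° further, to mid-dwell.

```bash
python3 -m crank '[[1.5,[-0.09,-1.05,0],-10],[1.5,[-0.09,-1.05,0],-10],[1.5,[-0.09,-1.05,0],-10],[1.5,[-0.03,-0.5,0],-5],[1.5,[0,0,0],0]]'
python3 - <<'E'
from h import *
s=read_state();go(s,[.585,-.024,.068],-133.4)
p=s['tcp_pos'][:2]-[.5415,.018];print(np.linalg.norm(p),np.degrees(np.arctan2(p[1],p[0])))
E
python3 -m crank '[[3,[0,0,0],0],[4.5,[0,0,0],0],[4.5,[0,0,0],0],[4.5,[0,0,0],0],[4.5,[0,0,-2],0],[4.5,[0,0,-4],0],[4.5,[0,0,-5],0],[4.5,[0,0,-5],0],[4.5,[0,0,0],0]]'
python3 - <<'E'
from h import *
s=read_state();go(s,[.585,-.024,.068])
c=capture('side')['color'][:,:,::-1]
cv2.imwrite(f'pics/side10.png',cv2.resize(c[170:370,200:400],None,fx=3,fy=3,interpolation=2)[:600])
c=capture('wrist')['color'][:,:,::-1];cv2.imwrite(f'pics/wrist10.png',c)
c=capture('top')['color'][:,:,::-1];cv2.imwrite('pics/top10.png',cv2.resize(c[140:290,220:420],None,fx=4,fy=4,interpolation=2))
E
```

```text
time_s: 17.45
tcp_pos: [0.4819, 0.0273, 0.071]
eef_rot: [0.0, 0.074, 0.997, 0.001]
force: [-1.2, 1.7, 8.5]
gripper_width: 0.203
tcp [0.4819 0.0273 0.071 ] y az 81.5 tilt [ 0.     0.001 -1.   ] shift cm [-10.95  -3.55   0.29] turn 214.9 j6 -1.51 F [-1.2  1.7  8.5] w 0.203 t 17.45
0.06030940127577414 171.10656353672675
time_s: 18.58
tcp_pos: [0.4848, 0.0266, 0.2344]
eef_rot: [0.005, 0.074, 0.997, -0.0]
force: [-0.0, 0.0, -0.5]
gripper_width: 0.526
tcp [0.4848 0.0266 0.2344] y az 81.5 tilt [ 0.009 -0.001 -1.   ] shift cm [-10.5   -3.54  16.73] turn None j6 -1.51 F [-0.   0.  -0.5] w 0.526 t 18.575
```

View pics/side10.png

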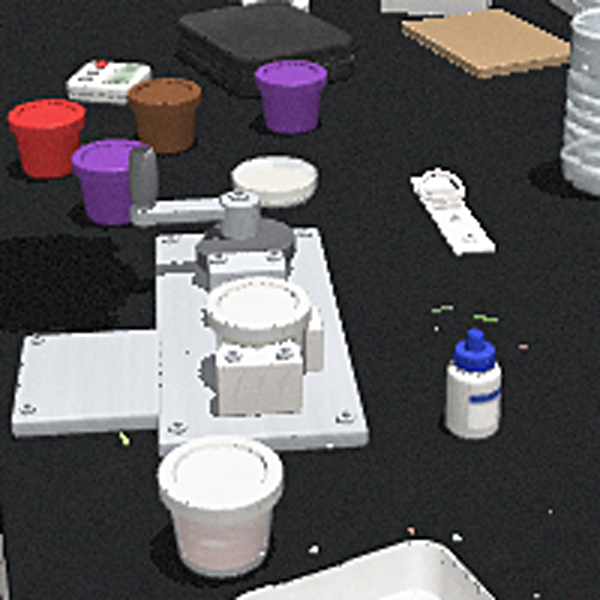

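View pics/wrist10.png

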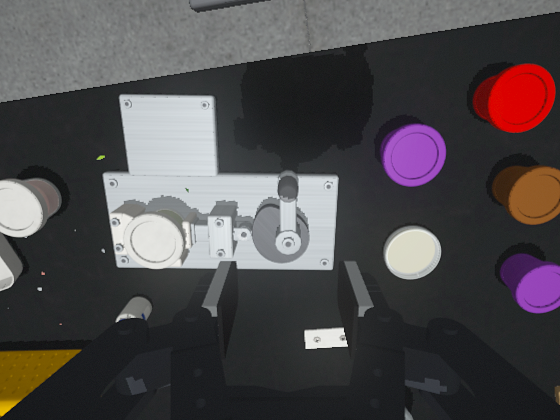

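View pics/top10.png

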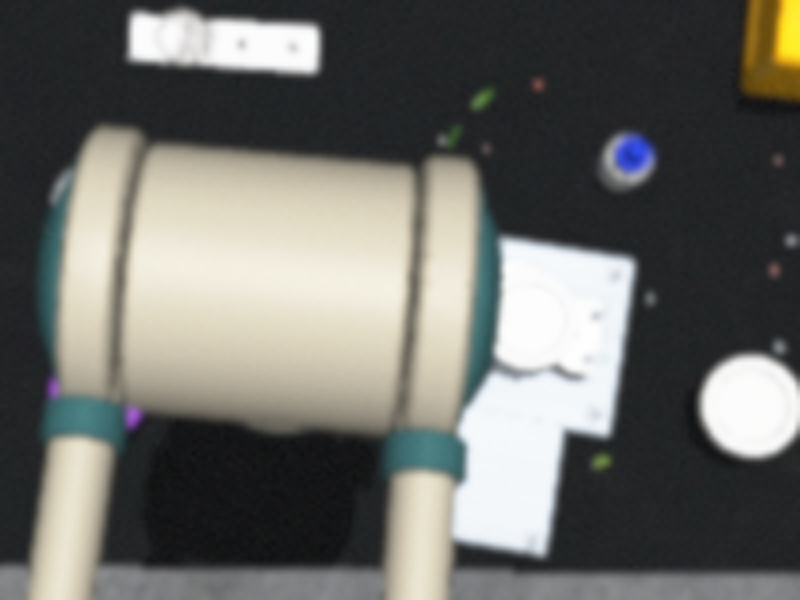

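The side and wrist views show the arm pointing to the front (wrist: handle (288,186), hub (288,243)), the jaw against the cup at (195,233) and the cup in the V, upright. I'll measure crank angle, cup and bystanders now, after letting go.

Run:
```python
from h import *
s=read_state();W=cam(capture('wrist'),s);S=cam(capture('side'))
sp=lambda u,v:(200+(u+.5)/3-.5,170+(v+.5)/3-.5)
ax=np.array([[.9877,-.1564],[.1564,.9877]])
P={k:onz(W,p,z) for k,p,z in(('hub',(288,243),.063),('handle',(288,186),.098),('lid',(156,240),.057))}
P['lid2']=tri([(W,(156,240)),(S,sp(259,309))])[0]
P['handle2']=tri([(W,(288,186)),(S,sp(144,153))])[0]
nest=np.array([.5415,.0175])-.133*ax[1]
for k,v in P.items():print(k,v.round(4),'rel nest mm',(1000*ax@(v[:2]-nest)).round(1))
h=ax@(P['handle2'][:2]-[.5415,.0175]);print('q',np.arctan2(h[1],h[0])%6.283+.7)
a=cv2.imread('pics/side0.png').astype(int);b=capture('side')['color'][:,:,::-1].astype(int)
for n,(x0,y0,x1,y1) in dict(next=(250,310,300,365),reagent=(345,275,372,318),petri=(277,222,304,240)).items():print(n,'mean abs diff',abs(a-b)[y0:y1,x0:x1].mean().round(2))
```

```text
hub [0.5367 0.0198 0.063 ] rel nest mm [ -5.1 134.5]
handle [0.4724 0.0293 0.098 ] rel nest mm [-70.  133.8]
lid [ 0.5173 -0.1064  0.057 ] rel nest mm [-4.5  6.9]
lid2 [ 0.5219 -0.1097  0.0505] rel nest mm [0.5 4.3]
handle2 [0.4789 0.0289 0.0935] rel nest mm [-63.6 134.5]
q 3.818501415624308
next mean abs diff 2.52
reagent mean abs diff 3.48
petri mean abs diff 14.51
```

The petri difference only means the handle no longer covers it. The wrist estimate has a bias (hub off by 5 mm), and the cup reads about 5 mm left, so I'll clear the arm away and measure with the fixed cameras.

```bash
python3 -m crank '[[4.5,[0,0,-3],0],[4.5,[0,4,0],0],[4.5,[0,5,0],0],[4.5,[0,5,0],0],[4.5,[0,5,0],0],[4.5,[0,5,0],0],[4.5,[0,4,0],0],[4.5,[0,4,0],0],[4.5,[0,0,0],0]]'
python3 - <<'E'
from h import *
c=capture('top')['color'][:,:,::-1];cv2.imwrite('pics/top11.png',cv2.resize(c[170:290,260:420],None,fx=5,fy=5,interpolation=2))
c=capture('side')['color'][:,:,::-1]
cv2.imwrite('pics/side11.png',cv2.resize(c[215:365,200:350],None,fx=4,fy=4,interpolation=2))
E
```

```text
time_s: 20.0
tcp_pos: [0.5291, 0.3458, 0.2581]
eef_rot: [-0.001, 0.073, 0.997, -0.0]
force: [-0.1, -0.5, -0.1]
gripper_width: 0.524
```

View pics/top11.png

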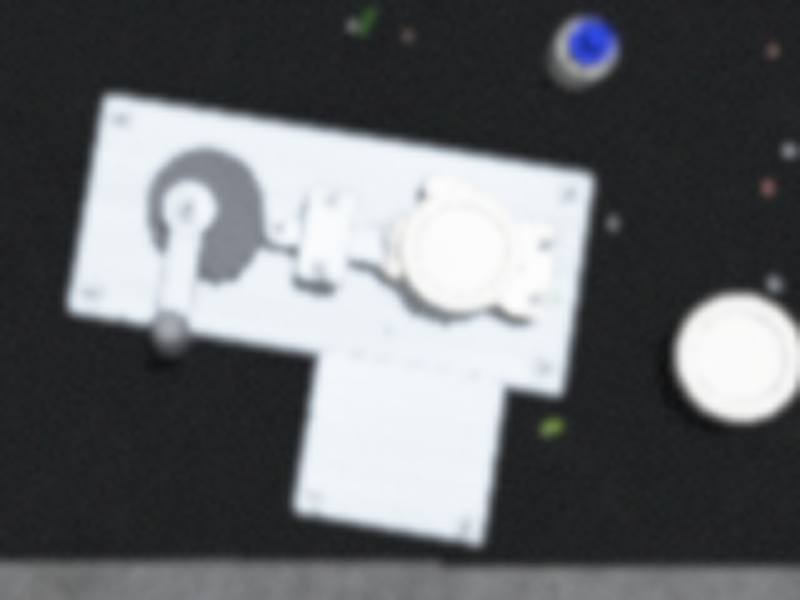

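View pics/side11.png

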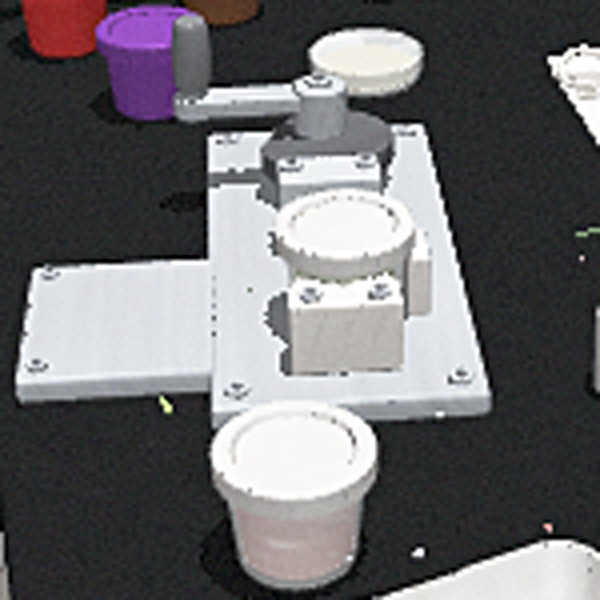

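Top crop: lid (461,250) between jaw (393,250) and V block (530,270). Hub (188,208), handle (170,333). Side crop: lid (345,229), cup upright.

Run:
```python
from h import *
T=cam(capture('top'));S=cam(capture('side'))
t=lambda u,v:(260+(u+.5)/5-.5,170+(v+.5)/5-.5)
s=lambda u,v:(200+(u+.5)/4-.5,215+(v+.5)/4-.5)
ax=np.array([[.9877,-.1564],[.1564,.9877]])
hub=onz(T,t(188,208),.063); nest=hub[:2]-.133*ax[1]
for k,v in (('lidT',onz(T,t(461,250),.057)),('lidTS',tri([(T,t(461,250)),(S,s(345,229))])[0])):print(k,v.round(4),(1000*ax@(v[:2]-nest)).round(1))
H=tri([(T,t(170,333)),(S,s(193,22))])[0];h=ax@(H-hub)[:2];print('handle',H.round(4),h,'q',np.arctan2(h[1],h[0])%6.2832+.7)
for n,p,z in(('next',(740,357),.045),('jaw left edge',(384,246),.045),('V left tips',(510,215),.045)):v=onz(T,t(*p),z);print(n,(1000*ax@(v[:2]-nest)).round(1))
# circle of lid
g=cv2.cvtColor(capture('top')['color'],cv2.COLOR_RGB2GRAY)
a=cv2.imread('pics/top0.png').astype(int);b=capture('top')['color'][:,:,::-1].astype(int)
for n,(x0,y0,x1,y1) in dict(next=(392,226,424,258),reagent=(368,170,386,190),petri=(230,177,262,207)).items():print(n,abs(a-b)[y0:y1,x0:x1].mean().round(2))
```

```text
lidT [ 0.5237 -0.114   0.057 ] [1.7 0.3]
lidTS [ 0.5233 -0.1141  0.0552] [1.3 0.2]
handle [0.4822 0.025  0.0974] [-0.06097028 -0.00189604] q 3.872695027633685
next [ -26.5 -140.3]
jaw left edge [-1.  36.2]
V left tips [ 23.8 -21.9]
next 0.91
reagent 1.22
petri 0.95
```

The fixed views put the cup at (+1.5, +0.3) mm from the nest centre, lid top at 55 mm. q is about 3.87, mid-dwell, and unchanged bystanders. Handing in.

```bash
python3 -c "
from plant import *
print(close_job())"
```

```text
the job is handed in; nothing more can be done
None
```

The cup is clamped and the job is handed in, at about 20 s on the clock. I gripped the cup by its lid rim, carried it upright from the tongue to the back stop, and let go. Then I took the crank by its handle and turned it anticlockwise into the middle of the dwell, let go again and moved the arm clear.

**Last checks (fixed cameras, arm away):**
- **Cup:** it stands upright within 2 mm of the nest centre, between the V block and the jaw. The measured lid top was 55 mm, against 57 mm from the text.
- **Crank:** q is about 3.87, inside the dwell (3.14 to 4.54), and it stayed there after I let go.
- **Bystanders:** the next cup, dropper bottle and petri dish look unchanged from the start pictures.

**Disagreement:** one wrist-camera reading put the cup about 5 mm off, but it put the fixed hub off by about 5 mm too. I went by the fixed cameras instead.

I did not measure the follower travel or how far the jaw is pressed back. I judged the clamping from the crank angle, the cup's position and the jaw touching the cup.

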